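Finish a course of wedge bricks beside the kiln

TASK

Finish the upper course of the kiln-brick stack with the two loose wedge bricks: lay one flat in the empty half of the course, crosswise over the two rows below and its ends and outer side flush with them, then lay the other on top of it turned end for end (red thick end over plain thin end), so that the new pair comes out level and as high as the finished pair opposite. Leave the two clay bowls and the spatula where they are.

Things in the scene. Friction and masses are not known exactly. Their poses are not given: they have to be found in the camera images.
- stack: fixed stack, 150 x 150 mm, on a 20 mm board on the table; origin under the board's centre, z up. Lower course: two rows of wedge bricks along x at y = +/-52 mm, level top 91.8 mm up. Each row is two wedges, one on the other end for end. Upper course: one such pair along y at x = -52 mm, top 163.6 mm up; the half at x = +52 mm is empty. 58 mm gap between upper pairs
- bay (a point): centre of the empty place in the upper course, on the level top of the rows below, 91.8 mm above the table, at (52, 0) mm in the stack's frame; axes as the stack's: the new bricks lie along its y axis, its x axis points away from the finished pair
- brick_a: loose cream firebrick wedge, 150 mm long (x), 46 mm wide (y), parallel sides; 44 mm thick at the +x end (24 mm dark red band), 28 mm at the plain -x end; flat underside, upper face sloping 0.106 rad; about 0.25 kg. Origin: centre of the underside, z up. Starts lying on its underside on the table
- brick_a_top (a point): centre of the sloping upper face of brick_a, 36 mm over the centre of its underside; its z is square to that face (vertical when the face is level), its x runs up the slope to the red thick end
- brick_b: like brick_a: loose cream firebrick wedge, 150 mm long (x), 46 mm wide (y), parallel sides; 44 mm thick at the +x end (24 mm dark red band), 28 mm at the plain -x end; flat underside, upper face sloping 0.106 rad; about 0.25 kg. Origin: centre of the underside, z up. Starts lying on its underside on the table
- brick_b_top (a point): centre of the sloping upper face of brick_b, 36 mm over the centre of its underside; its z is square to that face (vertical when the face is level), its x runs up the slope to the red thick end
- bowl_a: small loose ochre clay bowl, 90 mm across, 42 mm high, upright on the table; origin centre of its underside. Leave alone
- bowl_b: like bowl_a: small loose clay bowl, 90 mm across, 42 mm high; origin centre of its underside. Leave alone
- spatula: loose spatula about 200 mm long lying on the table beyond the stack, along its x axis. Leave alone
There are look-alikes about, which are no part of the job. Leave any grey or yellow look-alike of the brick_a alone. Leave any turquoise or yellow look-alike of the brick_b alone.

How it is judged:
By the outcome, as a careful person would: the job done as asked, in the order asked, and still so for the second after the job is handed in, with the robot touching nothing.
It also fails if it takes over 51 s, if anything falls off the work surface, if the arm or the gripper's body presses on something with over 40 N, if the wrist force passes 120 N, or if a joint passes its speed limit or range.

ROBOT

A 6-joint arm with a two-finger parallel gripper is mounted at the origin on the work surface. World frame = base frame: x ahead of the robot, y to its left, z up, the work surface at z = 0. Lengths are in mm, angles in degrees, forces in N, time in s.
With the tool pointing down it reaches from about 325 to 775 mm from the base axis. Payload 5.5 kg.
Tool frame: the origin (TCP) lies at the very end of the fingers, on their centre line; the grasp point (between the pads) lies bot.tcp_to_grasp behind it (bot.tcp_to_grasp is the distance from the TCP to the grasp point, in mm); x points along the fingers, y is the direction in which the jaws open and shut, and the axes are right-handed (so a half turn about x gives the same grasp; the last joint's range is limited). The gripper opens to 85 mm and grips with 20 to 120 N. Pads are 22 mm wide; open, the fingers measure 114 mm over their backs; the gripper's body (76 mm by 85 mm) begins 54 mm behind the grasp point. The pads swing forward as they close: fully open they stand 13 mm farther back than shut.
Start: joints at [-77.848, 5.22, 70.514, -0, 104.267, -3.249], TCP at [159.344, -578.469, 231.275] pointing down, gripper open.
Joint ranges: [-164.24, 164.24], [-49.07, 125.15], [9.68, 141.18], [-86.29, 266.29], [3.28, 154.24], [-151.56, 151.56]. Speed limits (degrees/s): [147.25, 147.25, 172.46, 180, 180, 180].

INTERFACE

Orientations are given as [roll, pitch, yaw] about the fixed x, y, z axes, in that order (R = Rz(yaw) Ry(pitch) Rx(roll)).
In Python, from bench import bot, optics gives the robot as it stands.
- The arm moves only by the tool servo_tool, never from a script. Its argument "deltas" is a list of rows, each a list of 7 numbers: the shift along the world's x, y, z in m, then the turn, a rotation vector about the world's x, y, z in rad, then the gripper command: -1 is fully open, 1 is shut, values between are in proportion. In form: [[dx, dy, dz, ax, ay, az, gripper], ...]. A call has 1 to 8 rows; each row is the pose to reach, as a shift and turn from the pose commanded when the call began; what a row does not reach only later rows make up. A row lasts 1/10 s, in which the tool goes at most 50 mm and 8.59 degrees, less where a joint would pass 70% of its speed; a pose out of reach is approached as far as the arm can. A call with a gripper value outside its range is refused whole. The fingers move at their own pace and stop on an object; "newtons" is the grip in N (left out, the last holds). Time passes only in rows, so rows that repeat a pose let the fingers close. It gives the time, the measured TCP pose, the force and the opening at its end, in the units of the state.
- bot.read_state(): the state, without advancing time (a new reading comes with each control period).
- optics.grab_frame(name): name is "scene" or "side" or "wrist"; returns (picture, depth): 420x560x3 uint8, red, green, blue; 420x560 float32, mm along the optical axis (not along the pixel's ray), 0 where there is no reading.
- optics.camera_model(name): a dict with "K" (3x3 intrinsics, pixels), "origin" and "attitude" of the camera in the world. Camera axes: x right, y up, looking along -z (the intrinsics and any distortion apply to the point x, -y, -z); pixel columns grow to the right and rows downward; lengths in mm; the calibration is good to about 2 mm. A picture is of the moment at which its call begins: read the wrist's pose just before it. camera_model takes no time and is no camera call; for the wrist camera it gives the pose at the moment of the call.
- bot.finish_job(): hands the job in, once; it reports no verdict.
The state is a dict: "clock": time; "joint_positions": joint angles; "dq": joint speeds; "tau": joint torques, N m; "eef_pos": TCP position; "tool_rot": TCP orientation; "contact_force": force on the tool from outside, world axes, zero at the start; "moment": the same for the moment, N m; "width": finger opening in mm.
Only numpy, scipy, OpenCV 4.12 (cv2) and the standard library are available. Lean on these libraries where they do the work, as an engineer would, in place of code of your own. Each camera call takes 0.05 s, during which the arm holds its last target. There are 200 camera calls.

## Working session

There is one attempt and no reset: what is moved stays moved. The work goes in short steps, Python scripts to look and compute and a tool call to move; the robot and the scene stay as the last step left them, time stands still between calls to the robot, and variables do not carry over. Pictures are saved under pics/ and viewed, about 8 in all and at most 12, crops included, and the job is handed in when it is done.

Besides the shell and the picture viewer there is one more tool, called after "Emit:" by a JSON object that holds its "method" and its "body", one argument or row to a line. servo_tool: Moves the arm, as the interface text tells. Its arguments: {"type":"object","properties":{"deltas":{"type":"array","items":{"type":"array","items":{"type":"number"}}},"newtons":{"type":"number"}},"required":["deltas"]}

```bash
ls; mkdir -p pics; python3 - <<'E'
from bench import bot, optics
import cv2,numpy as np
print(bot.read_state(), bot.tcp_to_grasp)
for n in ("scene","side"):
    p,d=optics.grab_frame(n); cv2.imwrite(f"pics/{n}0.png",p[:,:,::-1]); np.savez(f"{n}0.npz",p=p,d=d); print(n,optics.camera_model(n), (d>0).mean())
E
```

```text
pics
{'clock': 0.0, 'joint_positions': array([-7.78478937e+01,  5.26404444e+00,  7.05849572e+01,  9.90890090e-04,
        1.04269149e+02, -3.24925024e+00]), 'dq': array([ 0.01292426, -0.03772363,  0.00902759, -0.06460809,  0.03719803,
        0.0852254 ]), 'tau': array([-2.52639184e-03, -4.58734918e+01, -4.18025851e+01, -4.30485379e-04,
        1.17195133e-02, -7.92310345e-06]), 'eef_pos': array([ 159.27973439, -578.14947464,  230.11079073]), 'tool_rot': array([-93.71518008,  89.88184562, 101.68641975]), 'contact_force': array([ 0.47974345,  0.75587713, -0.45048719]), 'moment': array([0.00021646, 0.03042447, 0.02932095]), 'width': 85.18579165287832} 18.700000000000003
scene {'K': array([[418.88828727,   0.        , 283.11164223],
       [  0.        , 418.88828727, 211.55857321],
       [  0.        ,   0.        ,   1.        ]]), 'origin': array([1133.7674395 , -110.35201638,  989.51941349]), 'attitude': array([31.67394678,  0.59373822, 77.87608121])} 0.9960034013605442
side {'K': array([[419.74489619,   0.        , 278.48625294],
       [  0.        , 419.74489619, 206.95495627],
       [  0.        ,   0.        ,   1.        ]]), 'origin': array([400.64772099, 772.99528595, 972.36680433]), 'attitude': array([  41.73122188,   -0.45144825, -168.18620181])} 0.9956462585034014
```

View pics/scene0.png

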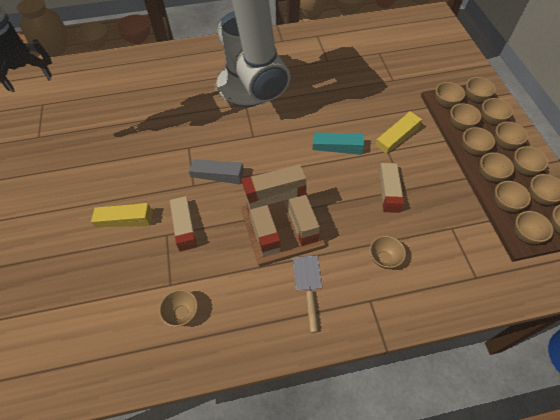

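View pics/side0.png

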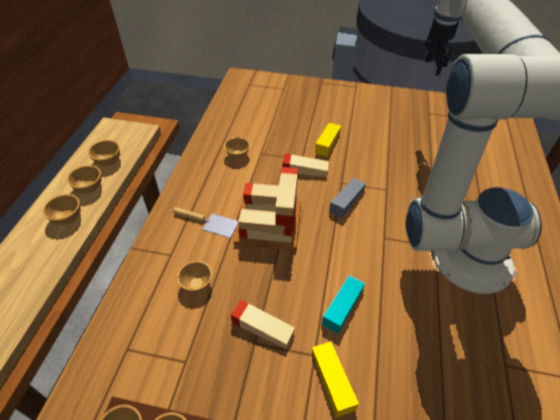

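Scene shows two cream bricks with a red band: left at (183,222), right at (391,187). The look-alikes are grey (215,171), turquoise (338,142) and yellow (122,215) and (400,131). The stack is at (278,215), with the finished pair on its robot side and the red end at left (248,190). The side view agrees: cream/red bricks at (305,166) and (262,325).

```bash
cat > h.py <<'E'
from bench import bot, optics
import cv2,numpy as np
from scipy.spatial.transform import Rotation as Ro
def cloud(d,m):
    v,u=np.mgrid[0:420,0:560]; K=m["K"]
    c=np.stack([(u-K[0,2])/K[0,0]*d,-(v-K[1,2])/K[1,1]*d,-d],-1)
    return c@Ro.from_euler('xyz',m["attitude"],degrees=True).as_matrix().T+m["origin"]
def masks(p):
    h=cv2.cvtColor(p,cv2.COLOR_RGB2HSV).astype(int)
    red=((h[...,0]<6)|(h[...,0]>172))&(h[...,1]>150)&(h[...,2]>60)
    cream=(h[...,0]>10)&(h[...,0]<32)&(h[...,1]<125)&(h[...,2]>90)
    return red,cream
E
python3 - <<'E'
from h import *
for n in("scene","side"):
    z=np.load(n+"0.npz");p,d=z['p'],z['d'];P=cloud(d,optics.camera_model(n));red,cr=masks(p)
    ok=(red|cr)&(P[...,2]>12)&(P[...,2]<190)&(abs(P[...,1])<500)&(P[...,0]>250)&(P[...,0]<800)
    k,lab,st,ce=cv2.connectedComponentsWithStats(ok.astype(np.uint8))
    for i in range(1,k):
        if st[i,4]<120: continue
        m=lab==i;Q=P[m]
        print(n,ce[i].round(),st[i,4],Q.min(0).round(),Q.max(0).round())
        if Q[:,2].max()<70:
            T=P[m&(P[...,2]>24)][:,:2].astype(np.float32); r=P[m&red][:,:2].mean(0)
            c,s,a=cv2.minAreaRect(T);b=cv2.boxPoints((c,s,a));e=max([b[1]-b[0],b[2]-b[1]],key=np.linalg.norm)
            if e@(r-np.array(c))<0:e=-e
            print('  c',np.round(c,1),np.round(s,1),'yaw',np.degrees(np.arctan2(e[1],e[0])).round(1),'z95',np.percentile(Q[:,2],[5,50,95]).round(1))
        else:
            for lo,hi in((80,105),(150,180)):
                s_=m&(P[...,2]>lo)&(P[...,2]<hi)
                kk,l2,s2,_=cv2.connectedComponentsWithStats(s_.astype(np.uint8))
                for j in range(1,kk):
                    if s2[j,4]<80: continue
                    T=P[l2==j]; print('   ',lo,s2[j,4],[np.round(x,1) for x in cv2.minAreaRect(T[:,:2].astype(np.float32))],np.median(T[:,2]).round(1),T.mean(0).round(1))
E
```

```text
scene [214. 167.] 312 [ 318. -227.   24.] [413. -85.  49.]
  c [ 366.  -156.3] [147.1  48.2] yaw 66.1 z95 [29.  36.2 44.5]
scene [391. 184.] 771 [452. 278.  12.] [608. 360.  47.]
  c [529.  318.7] [ 47.5 152.4] yaw -14.8 z95 [22.1 35.8 44.3]
scene [274. 179.] 962 [507. -90. 101.] [566.  61. 172.]
    150 961 [array([536. , -14.8]), array([ 49. , 149.7]), np.float64(4.7)] 164.1 [537.1 -14.4 164.1]
scene [282. 218.] 1982 [520. -88.  17.] [672.  74. 132.]
    80 1484 [array([597.1,  -5.6]), array([139.6, 150.7]), np.float64(5.1)] 92.2 [608.6  -7.2  92.4]
scene [182. 219.] 764 [ 444. -292.   18.] [ 596. -238.   49.]
  c [ 519.5 -264.7] [151.5  46.2] yaw 3.8 z95 [29.3 36.9 45. ]
scene [390. 250.] 584 [685. 190.  12.] [773. 279.  47.]
  c [730.3 233.4] [87.2 87.9] yaw -68.9 z95 [13.2 29.1 43.7]
scene [182. 302.] 490 [ 719. -336.   12.] [ 800. -247.   47.]
  c [ 759.2 -291.8] [89.2 80.6] yaw 89.0 z95 [12.9 27.7 44.2]
side [288. 165.] 122 [ 518. -274.   24.] [589. -65. 167.]
side [309. 164.] 501 [ 444. -291.   12.] [ 569. -234.   46.]
  c [ 506.7 -262.7] [124.7  54.7] yaw 2.0 z95 [16.7 32.3 40.8]
side [270. 201.] 1597 [507. -84.  19.] [672.  77. 169.]
    80 317 [array([607.3, -55.2]), array([74.9, 50.1]), np.float64(7.0)] 91.2 [606.5 -53.   91. ]
    80 501 [array([604.8,  48.2]), array([98. , 50.2]), np.float64(5.8)] 91.3 [604.6  50.8  91. ]
    150 591 [array([534.2,   0.6]), array([ 45.6, 127. ]), np.float64(5.3)] 163.1 [533.4   3.9 163. ]
side [286. 223.] 199 [503.  43.  51.] [549.  69. 132.]
side [267. 236.] 296 [508.  60.  18.] [630.  75.  59.]
  c [569.1  66.9] [121.5   7. ] yaw 5.0 z95 [21.5 36.8 52.8]
side [238. 311.] 150 [576. 285.  12.] [603. 329.  48.]
  c [588.7 306.9] [44.3 19.7] yaw 79.6 z95 [19.  42.6 46. ]
side [266. 325.] 1125 [450. 286.  13.] [582. 362.  44.]
  c [516.1 323.3] [ 49.1 125.7] yaw -14.5 z95 [18.7 33.3 40.7]<stdin>:11: RuntimeWarning: Mean of empty slice.
  ret = um.true_divide(
```

```bash
python3 - <<'E'
from h import *
s=bot.read_state();R=Ro.from_euler('xyz',s['tool_rot'],degrees=True).as_matrix();print(R.round(3))
w=optics.camera_model('wrist');print(w)
C=Ro.from_euler('xyz',w['attitude'],degrees=True).as_matrix()
print('cam in tool',(R.T@(w['origin']-s['eef_pos'])).round(1),(R.T@C).round(3))
E
```

```text
[[-0.     0.266 -0.964]
 [ 0.002 -0.964 -0.266]
 [-1.    -0.002 -0.   ]]
{'K': array([[319.18853528,   0.        , 280.65259214],
       [  0.        , 319.18853528, 209.64378894],
       [  0.        ,   0.        ,   1.        ]]), 'origin': array([ 226.23503128, -559.29070886,  373.50296892]), 'attitude': array([-15.81408865,   0.18967321, -74.66603672])}
cam in tool [-143.2   -0.7  -69.6] [[ 0.002  0.273 -0.962]
 [ 1.     0.001  0.002]
 [ 0.001 -0.962 -0.273]]
```

Emit:
{"method": "servo_tool", "body": {
  "deltas": [
    [0.381, 0.448, 0.06, 0, 0, -0.2, -1],
    [0.381, 0.448, 0.06, 0, 0, -0.2, -1],
    [0.381, 0.448, 0.06, 0, 0, -0.2, -1],
    [0.381, 0.448, 0.06, 0, 0, -0.2, -1],
    [0.381, 0.448, 0.06, 0, 0, -0.2, -1],
    [0.381, 0.448, 0.06, 0, 0, -0.2, -1],
    [0.381, 0.448, 0.06, 0, 0, -0.2, -1],
    [0.381, 0.448, 0.06, 0, 0, -0.2, -1]
  ],
  "newtons": 40
}}

```text
clock: 0.9
eef_pos: [418.0, -273.5, 271.7]
tool_rot: [-37.6, 90.0, 146.3]
contact_force: [0.3, -0.6, 0.4]
width: 85.0
```

Emit:
{"method": "servo_tool", "body": {
  "deltas": [
    [0.122, 0.143, 0.018, 0, 0, 0, -1],
    [0.122, 0.143, 0.018, 0, 0, 0, -1],
    [0.122, 0.143, 0.018, 0, 0, 0, -1],
    [0.122, 0.143, 0.018, 0, 0, 0, -1],
    [0.122, 0.143, 0.018, 0, 0, 0, -1],
    [0.122, 0.143, 0.018, 0, 0, 0, -1],
    [0.122, 0.143, 0.018, 0, 0, 0, -1]
  ]
}}

```text
clock: 1.6
eef_pos: [538.6, -133.0, 289.5]
tool_rot: [7.3, 89.9, -168.8]
contact_force: [-0.5, -0.1, -0.2]
width: 85.4
```

```bash
python3 - <<'E'
from h import *
m=optics.camera_model('wrist');p,d=optics.grab_frame('wrist');cv2.imwrite("pics/w1.png",p[:,:,::-1]);np.savez('w1.npz',p=p,d=d,o=m['origin'],a=m['attitude'],K=m['K'])
print(m['origin'],bot.read_state()['eef_pos'])
P=cloud(d,m)
for lo,hi in((86,98),(158,169),(16,25)):
    s=(P[...,2]>lo)&(P[...,2]<hi);red,cr=masks(p)
    if lo>50:s&=red|cr
    k,l,st,_=cv2.connectedComponentsWithStats(s.astype(np.uint8))
    for j in range(1,k):
        if st[j,4]>300:
            T=P[l==j];print(lo,st[j],[np.round(x,1) for x in cv2.minAreaRect(T[:,:2].astype(np.float32))],np.median(T[:,2]).round(1),T.mean(0).round(1))
E
```

```text
[ 607.97901759 -127.52965339  432.6935588 ] [ 538.51454309 -133.32360775  289.68857973]
86 [ 182   46   58  155 5182] [array([594.1, -56.7]), array([152.9,  46.9]), np.float64(5.1)] 92.6 [618.1 -55.3  92.6]
86 [  77   57   68  104 4947] [array([604.5,  45.1]), array([100.9,  54.6]), np.float64(5.6)] 92.6 [606.4  47.4  92.5]
158 [  52  166  182   57 9069] [array([536.4, -12.9]), array([ 46.7, 151.2]), np.float64(5.4)] 164.5 [537.4 -13.1 164.4]
16 [ 232   49   26  149 1951] [array([594.5, -83.5]), array([179.6,  24.5]), np.float64(4.3)] 20.6 [601.2 -86.   20.6]
16 [  99   50   94  110 3792] [array([610.7,  37.4]), array([127.1,  99.4]), np.float64(5.3)] 20.8 [619.8  12.3  20.9]
16 [  0 266  86  59 462] [array([353.5, 195. ]), array([131.4,  43.4]), np.float64(50.1)] 20.5 [352.7 194.5  20.5]
```

View pics/w1.png

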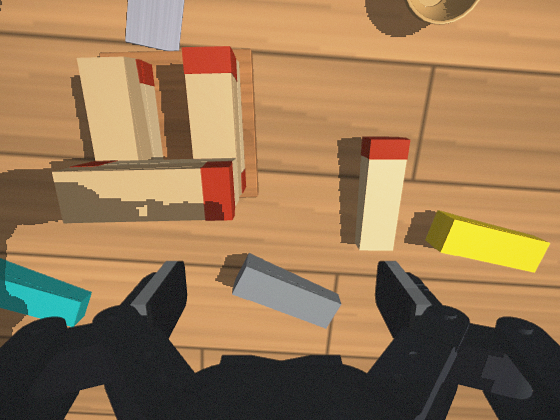

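```bash
cat >> h.py <<'E'
def rows(P,m,o,yaw,lo,hi,xr,yr,axis,step=8):
    "median of both extents along axis, over slices along the other axis; stack frame guess"
    c,s=np.cos(np.radians(yaw)),np.sin(np.radians(yaw))
    X=(P[...,0]-o[0])*c+(P[...,1]-o[1])*s; Y=-(P[...,0]-o[0])*s+(P[...,1]-o[1])*c
    k=m&(P[...,2]>lo)&(P[...,2]<hi)&(X>xr[0])&(X<xr[1])&(Y>yr[0])&(Y<yr[1])
    A,B=(X[k],Y[k]) if axis==0 else (Y[k],X[k]); out=[]
    for b in np.arange(B.min(),B.max(),step):
        a=A[(B>=b)&(B<b+step)]
        if len(a)>20: out.append((b+step/2,a.min(),a.max()))
    out=np.array(out); return out
E
python3 - <<'E'
from h import *
def go(t,P,red,cr):
    o=(588.5,-7);m=red|cr
    print(t)
    for nm,a in (('pair ends y',(160,168,(-80,-25),(-95,95),1)),('pair sides x',(160,168,(-90,-20),(-95,95),0)),('row- sides y',(89,95,(-25,90),(-95,-5),1)),('row+ sides y',(89,95,(-25,90),(5,95),1)),('row- end x',(89,95,(-25,90),(-75,-30),0)),('row+ end x',(89,95,(-25,90),(30,75),0))):
        r=rows(P,m,o,5.1,*a)
        if len(r)>2: print(nm,np.median(r[:,1]).round(1),np.median(r[:,2]).round(1),'slopes',np.polyfit(r[:,0],r[:,1],1)[0].round(3),np.polyfit(r[:,0],r[:,2],1)[0].round(3))
z=np.load('w1.npz');go('wrist',cloud(z['d'],dict(K=z['K'],origin=z['o'],attitude=z['a'])),*masks(z['p']))
for n in('scene','side'):
    y=np.load(n+'0.npz');go(n,cloud(y['d'],optics.camera_model(n)),*masks(y['p']))
P=cloud(z['d'],dict(K=z['K'],origin=z['o'],attitude=z['a']));red,cr=masks(z['p'])
r=np.zeros_like(red);r[120:260,345:420]=1
s=(red|cr)&r&(P[...,2]>26)&(P[...,2]<48)
print('L',cv2.minAreaRect(P[s][:,:2].astype(np.float32)))
for ax in(0,1):
    q=rows(P,s,(519.5,-264.7),3.8,26,48,(-90,90),(-40,40),ax);print(ax,np.median(q[:,1:],0).round(1),np.polyfit(q[:,0],q[:,1],1)[0].round(3),np.polyfit(q[:,0],q[:,2],1)[0].round(3))
E
```

```text
wrist
pair ends y -76.7 73.6 slopes 0.002 0.004
pair sides x -75.3 -29.6 slopes -0.001 -0.004
row- sides y -72.9 -27.1 slopes -0.005 0.004
row+ sides y 30.7 77.3 slopes -0.002 0.007
row- end x -24.6 77.5 slopes 0.021 0.006
row+ end x -24.8 70.6 slopes -0.002 0.0
scene
pair ends y -77.6 71.6 slopes -0.017 0.001
pair sides x -75.8 -29.7 slopes 0.004 0.007
row- sides y -73.9 -29.0 slopes 0.001 -0.001
row+ sides y 30.0 75.3 slopes 0.001 0.011
row- end x -24.6 77.0 slopes 0.012 -0.032
row+ end x -23.6 71.8 slopes 0.056 -0.009
side
pair ends y -73.2 73.6 slopes -0.109 -0.02
pair sides x -75.2 -31.9 slopes 0.0 0.009
row- sides y -71.4 -26.7 slopes 0.063 0.0
row+ sides y 31.1 77.1 slopes 0.009 0.015
row- end x -21.4 70.4 slopes 0.088 0.035
row+ end x -24.2 68.9 slopes -0.031 -0.015
L ((520.3515625, -262.9809875488281), (149.89407348632812, 47.11019515991211), 3.617018938064575)
0 [-73.8  75.5] 0.003 0.027
1 [-21.2  24.9] -0.005 -0.002
```

The wrist view shows the loose brick at (383,195): cream with the red end at far/top, beside the yellow and grey look-alikes. It is the one at (520,-263). The bay works out at about (639.5,-1), yaw 5.1°.

Emit:
{"method": "servo_tool", "body": {
  "deltas": [
    [-0.0184, -0.1302, -0.12, 0, 0, 0, -1],
    [-0.0184, -0.1302, -0.12, 0, 0, 0, -1],
    [-0.0184, -0.1302, -0.12, 0, 0, 0, -1],
    [-0.0184, -0.1302, -0.16, 0, 0, 0, -1],
    [-0.0184, -0.1302, -0.2, 0, 0, 0, -1],
    [-0.0184, -0.1302, -0.24, 0, 0, 0, -1],
    [-0.0184, -0.1302, -0.265, 0, 0, 0, -1],
    [-0.0184, -0.1302, -0.265, 0, 0, 0, -1]
  ]
}}

```text
clock: 2.45
eef_pos: [516.8, -262.2, 19.6]
tool_rot: [-32.9, 89.5, 150.9]
contact_force: [-0.6, 0.2, -0.2]
width: 85.3
```

Emit:
{"method": "servo_tool", "body": {
  "deltas": [
    [0.0, 0, 0, 0, 0, 0, -1]
  ]
}}

```text
clock: 2.55
eef_pos: [520.3, -263.4, 25.6]
tool_rot: [130.1, 90.0, -46.1]
contact_force: [-0.6, -0.6, 0.4]
width: 85.6
```

```bash
python3 - <<'E'
from h import *
s=bot.read_state();R=Ro.from_euler('xyz',s['tool_rot'],degrees=True).as_matrix();print(s['eef_pos'],R.round(4),s['contact_force'])
p,d=optics.grab_frame('wrist');cv2.imwrite('pics/w2.png',p[:,:,::-1])
E
```

```text
[ 520.26263675 -263.42432356   25.64119775] [[ 1.000e-04  6.720e-02 -9.977e-01]
 [-1.000e-04 -9.977e-01 -6.720e-02]
 [-1.000e+00  2.000e-04 -1.000e-04]] [-0.62168828 -0.64727539  0.37159772]
```

View pics/w2.png

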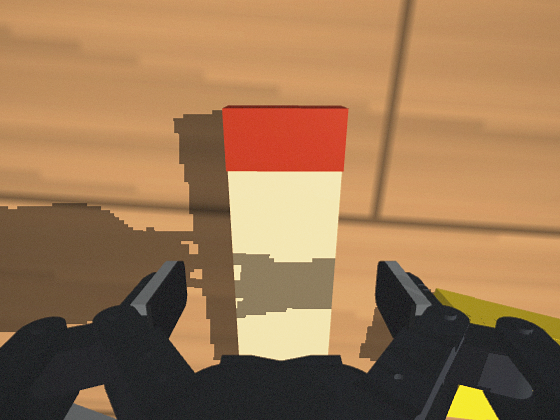

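The brick sits centred between the open fingers and square to them (brick columns 228–343). Going down and gripping.

Emit:
{"method": "servo_tool", "body": {
  "deltas": [
    [0, 0, -0.021, 0, 0, 0, -1],
    [0, 0, -0.021, 0, 0, 0, 0.3],
    [0, 0, -0.021, 0, 0, 0, 1],
    [0, 0, -0.021, 0, 0, 0, 1],
    [0, 0, -0.021, 0, 0, 0, 1],
    [0, 0, -0.021, 0, 0, 0, 1],
    [0, 0, -0.021, 0, 0, 0, 1]
  ],
  "newtons": 60
}}

```text
clock: 3.3
eef_pos: [522.0, -263.4, 6.4]
tool_rot: [143.3, 89.8, -32.7]
contact_force: [-0.1, -0.7, 7.0]
width: 44.8
```

Emit:
{"method": "servo_tool", "body": {
  "deltas": [
    [0, 0, 0, 0, 0, 0, 1],
    [0, 0, 0, 0, 0, 0, 1]
  ]
}}

```text
clock: 3.5
eef_pos: [522.0, -263.4, 6.4]
tool_rot: [143.1, 89.8, -32.9]
contact_force: [0.3, -0.3, 5.7]
width: 44.9
```

Emit:
{"method": "servo_tool", "body": {
  "deltas": [
    [0, 0, 0.03, 0, 0, 0, 1],
    [0, 0, 0.08, 0, 0, 0, 1],
    [0, 0, 0.13, 0, 0, 0, 1],
    [0.02, 0.04, 0.17, 0, 0, 0.15, 1],
    [0.04, 0.08, 0.19, 0, 0, 0.3, 1],
    [0.055, 0.12, 0.195, 0, 0, 0.45, 1],
    [0.07, 0.16, 0.2, 0, 0, 0.6, 1],
    [0.09, 0.2, 0.2, 0, 0, 0.75, 1]
  ]
}}

```text
clock: 4.3
eef_pos: [611.2, -60.7, 205.2]
tool_rot: [125.9, 89.9, -6.8]
contact_force: [1.1, -1.0, -3.6]
width: 45.1
```

Emit:
{"method": "servo_tool", "body": {
  "deltas": [
    [0.012, 0.03, 0, 0, 0, 0.14, 1],
    [0.0292, 0.0622, 0, 0, 0, 0.28, 1],
    [0.0292, 0.0622, 0, 0, 0, 0.42, 1],
    [0.0292, 0.0622, 0, 0, 0, 0.56, 1],
    [0.0292, 0.0622, 0, 0, 0, 0.7, 1],
    [0.0292, 0.0622, 0, 0, 0, 0.843, 1],
    [0.0292, 0.0622, 0, 0, 0, 0.843, 1],
    [0.0292, 0.0622, 0, 0, 0, 0.843, 1]
  ]
}}

```text
clock: 5.1
eef_pos: [639.7, -0.3, 203.5]
tool_rot: [-101.6, 89.9, 173.4]
contact_force: [0.7, -0.2, -3.2]
width: 44.5
```

```bash
python3 - <<'E'
from h import *
s=bot.read_state();R=Ro.from_euler('xyz',s['tool_rot'],degrees=True).as_matrix();print(s['eef_pos'],R.round(3),s['contact_force'],s['width'])
print(np.degrees(np.arctan2(R[1,1],R[0,1])))
p,d=optics.grab_frame('wrist');cv2.imwrite('pics/w3.png',p[:,:,::-1])
E
```

```text
[ 6.39733846e+02 -2.50489723e-01  2.03468975e+02] [[-0.001  0.996  0.087]
 [ 0.     0.087 -0.996]
 [-1.    -0.001 -0.   ]] [ 0.70066822 -0.17692527 -3.15028963] 44.5047508762281
4.9994462425377275
```

View pics/w3.png

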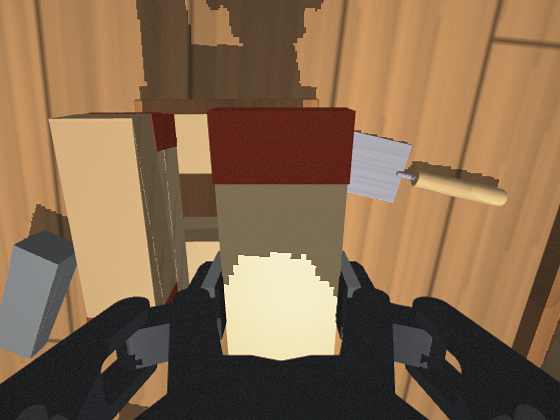

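Wrist view: the brick is held squarely with its red end at top (280,145). The finished pair is at left (110,215) and the spatula at right is untouched. Measuring the brick against the stack in this same view.

```bash
cat > m.py <<'E'
from h import *
def look(zlo,zhi,fn):
    m=optics.camera_model('wrist');p,d=optics.grab_frame('wrist');cv2.imwrite(fn,p[:,:,::-1]);P=cloud(d,m)
    h=cv2.cvtColor(p,cv2.COLOR_RGB2HSV).astype(int)
    red=((h[...,0]<6)|(h[...,0]>172))&(h[...,1]>150)&(h[...,2]>40);cr=(h[...,0]>8)&(h[...,0]<34)&(h[...,1]<140)&(h[...,2]>60)
    o=(588.5,-7);M=red|cr
    for nm,a in (('held end y',(zlo,zhi,(20,85),(20,110),1)),('held sides x',(zlo,zhi,(15,100),(15,110),0)),('held low end y',(zlo,zhi,(20,85),(-110,-20),1)),('pair ends y',(160,168,(-80,-25),(-95,95),1)),('pair sides x',(160,168,(-90,-20),(-95,95),0)),('row+ y',(88,96,(-25,20),(5,95),1)),('row- y',(88,96,(-25,20),(-95,-5),1))):
        try:
            r=rows(P,M,o,5.1,*a,step=6)
            print(nm,np.median(r[:,1]).round(1),np.median(r[:,2]).round(1),len(r),'slopes',np.polyfit(r[:,0],r[:,1],1)[0].round(3),np.polyfit(r[:,0],r[:,2],1)[0].round(3))
        except Exception as e: print(nm,'none')
    c,s=np.cos(np.radians(5.1)),np.sin(np.radians(5.1));X=(P[...,0]-o[0])*c+(P[...,1]-o[1])*s; Y=-(P[...,0]-o[0])*s+(P[...,1]-o[1])*c
    k=M&(P[...,2]>zlo)&(P[...,2]<zhi)&(X>32)&(X<70)&(abs(Y)<76)
    k&=~((abs(Y)<16))
    A=np.c_[X[k]-51,Y[k],np.ones(k.sum())];f=np.linalg.lstsq(A,P[...,2][k],rcond=None)[0];r=P[...,2][k]-A@f
    g=abs(r)<3;f=np.linalg.lstsq(A[g],P[...,2][k][g],rcond=None)[0];print('top plane dz/dX,dz/dY,z0',f.round(3),g.mean())
    s=bot.read_state();print(s['eef_pos'].round(1),s['width'])
E
python3 -c "
from m import *
look(205,265,'pics/w3b.png')"
```

```text
held end y 20.0 76.4 8 slopes -0.0 -0.014
held sides x 28.9 75.2 11 slopes 0.088 -0.184
held low end y -26.7 -20.0 8 slopes 0.001 0.003
pair ends y -44.2 73.8 8 slopes 0.335 0.005
pair sides x -76.3 -29.7 22 slopes -0.002 0.074
row+ y 31.7 76.4 4 slopes -0.009 -0.003
row- y -47.2 -26.8 4 slopes 0.816 -0.004
top plane dz/dX,dz/dY,z0 [-2.00000e-03  1.13000e-01  2.33513e+02] 0.9906493804497476
[ 6.398e+02 -4.000e-01  2.037e+02] 44.627065719507385
```

Emit:
{"method": "servo_tool", "body": {
  "deltas": [
    [-0.0007, -0.0006, -0.04, 0, 0, 0, 1],
    [-0.0007, -0.0006, -0.07, 0, 0, 0, 1],
    [-0.0007, -0.0006, -0.09, 0, 0, 0, 1],
    [-0.0007, -0.0006, -0.099, 0, 0, 0, 1],
    [-0.0007, -0.0006, -0.102, 0, 0, 0, 1],
    [-0.0007, -0.0006, -0.104, 0, 0, 0, 1],
    [-0.0007, -0.0006, -0.104, 0, 0, 0, 1]
  ]
}}

```text
clock: 5.9
eef_pos: [639.9, -1.0, 101.4]
tool_rot: [82.2, 89.9, -2.6]
contact_force: [0.6, 0.8, -3.3]
width: 44.5
```

Emit:
{"method": "servo_tool", "body": {
  "deltas": [
    [0, 0, -0.001, 0, 0, 0, 1],
    [0, 0, -0.001, 0, 0, 0, 1]
  ]
}}

```text
clock: 6.1
eef_pos: [639.7, -1.0, 99.8]
tool_rot: [80.5, 89.9, -4.3]
contact_force: [-0.1, -0.0, -2.5]
width: 44.9
```

Emit:
{"method": "servo_tool", "body": {
  "deltas": [
    [0, 0, -0.001, 0, 0, 0, 1],
    [0, 0, -0.001, 0, 0, 0, 1]
  ]
}}

```text
clock: 6.3
eef_pos: [639.5, -0.9, 98.4]
tool_rot: [85.5, 89.9, 0.7]
contact_force: [-0.2, 0.4, -1.9]
width: 45.0
```

Emit:
{"method": "servo_tool", "body": {
  "deltas": [
    [0, 0, -0.001, 0, 0, 0, 1],
    [0, 0, -0.001, 0, 0, 0, 1]
  ]
}}

```text
clock: 6.5
eef_pos: [639.5, -1.0, 98.2]
tool_rot: [84.7, 89.9, -0.1]
contact_force: [-2.9, -0.2, 4.6]
width: 44.8
```

Touched down. Releasing and raising.

Emit:
{"method": "servo_tool", "body": {
  "deltas": [
    [0, 0, 0, 0, 0, 0, 0.1],
    [0, 0, 0, 0, 0, 0, -0.3],
    [0, 0, 0, 0, 0, 0, -1],
    [0, 0, 0, 0, 0, 0, -1],
    [0, 0, 0, 0, 0, 0, -1],
    [0, 0, 0.03, 0, 0, 0, -1],
    [0, 0, 0.08, 0, 0, 0, -1],
    [0, 0, 0.11, 0, 0, 0, -1]
  ]
}}

```text
clock: 7.3
eef_pos: [639.7, -1.0, 210.5]
tool_rot: [81.3, 89.8, -3.5]
contact_force: [1.2, 0.5, 1.1]
width: 85.4
```

Emit:
{"method": "servo_tool", "body": {
  "deltas": [
    [0, 0, 0.05, 0, 0, 0, -1],
    [0, 0.0, 0.09, 0, 0, 0, -1],
    [0, 0, 0.09, 0, 0, 0, -1]
  ]
}}

```text
clock: 7.6
eef_pos: [640.4, -1.0, 305.4]
tool_rot: [81.5, 89.3, -3.3]
contact_force: [0.2, -0.4, 0.7]
width: 85.4
```

```bash
python3 -c "
from m import *
look(112,145,'pics/w4.png')"
```

```text
held end y 20.3 75.3 8 slopes -0.004 0.001
held sides x 28.8 73.9 11 slopes -0.009 -0.008
held low end y -74.6 -20.2 8 slopes -0.0 0.001
pair ends y -69.2 74.0 8 slopes -0.02 0.021
pair sides x -75.9 -29.9 25 slopes -0.003 -0.003
row+ y 32.1 76.7 8 slopes 0.002 0.001
row- y -72.4 -26.8 8 slopes -0.004 -0.003
top plane dz/dX,dz/dY,z0 [0.00000e+00 1.11000e-01 1.28328e+02] 0.9953894685755884
[640.2  -1.  301.5] 85.52745477690405
```

View pics/w4.png

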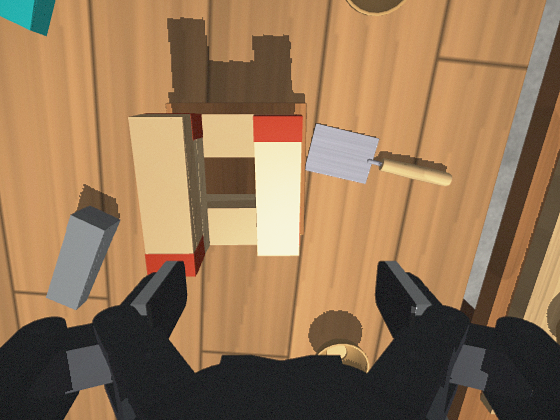

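Brick a is seated: red end at (278,128), ends flush with the rows, outer side in line. It spans Y -74.6..75.3 and X 28.8..73.9, with slope 0.111. Next, the other brick.

Emit:
{"method": "servo_tool", "body": {
  "deltas": [
    [-0.015, 0.045, 0, 0, 0, 0.15, -1],
    [-0.03, 0.09, -0.01, 0, 0, 0.3, -1],
    [-0.045, 0.135, -0.02, 0, 0, 0.45, -1],
    [-0.06, 0.18, -0.04, 0, 0, 0.6, -1],
    [-0.075, 0.225, -0.06, 0, 0, 0.75, -1],
    [-0.09, 0.265, -0.08, 0, 0, 0.9, -1],
    [-0.105, 0.3, -0.1, 0, 0, 1.05, -1],
    [-0.1115, 0.32, -0.12, 0, 0, 1.2, -1]
  ]
}}

```text
clock: 8.45
eef_pos: [525.3, 321.6, 173.7]
tool_rot: [-150.8, 89.8, -166.3]
contact_force: [-0.6, -0.5, 0.6]
width: 85.2
```

Emit:
{"method": "servo_tool", "body": {
  "deltas": [
    [0, 0, 0, 0, 0, 0.027, -1],
    [0, 0, 0, 0, 0, 0.027, -1]
  ]
}}

```text
clock: 8.65
eef_pos: [527.0, 318.7, 174.8]
tool_rot: [-128.0, 89.8, -142.5]
contact_force: [0.0, -0.1, -0.4]
width: 85.4
```

```bash
cat > b.py <<'E'
from h import *
s=bot.read_state();R=Ro.from_euler('xyz',s['tool_rot'],degrees=True).as_matrix();yw=np.degrees(np.arctan2(R[1,1],R[0,1]));print(s['eef_pos'].round(1),yw.round(2))
m=optics.camera_model('wrist');p,d=optics.grab_frame('wrist');cv2.imwrite('pics/w5.png',p[:,:,::-1]);P=cloud(d,m)
red,cr=masks(p);k=(red|cr)&(P[...,2]>24)&(P[...,2]<50)&(np.hypot(P[...,0]-528,P[...,1]-319)<95)
q,l,st,ce=cv2.connectedComponentsWithStats(k.astype(np.uint8));j=1+st[1:,4].argmax();k=l==j;print(st[j],ce[j])
print(cv2.minAreaRect(P[k][:,:2].astype(np.float32)))
for ax in(0,1):
    q=rows(P,k,(528,319),-14.8,24,50,(-95,95),(-40,40),ax);print(ax,np.median(q[:,1:],0).round(1),np.polyfit(q[:,0],q[:,1],1)[0].round(3),np.polyfit(q[:,0],q[:,2],1)[0].round(3))
E
python3 b.py
```

```text
[527.  318.7 174.8] 75.47
[ 256  115   53  139 6999] [282.18645521 183.11615945]
((517.1632690429688, 323.5347900390625), (45.773681640625, 124.80463409423828), 75.51666259765625)
0 [-74.   50.5] -0.004 -0.02
1 [-20.9  24. ] 0.005 -0.0
```

View pics/w5.png

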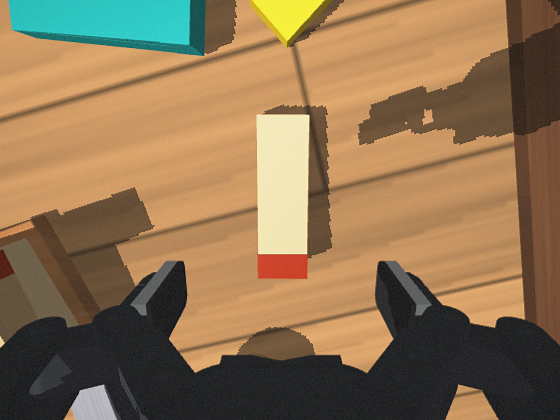

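The cream brick with a red end is at (282,195), centred between the fingers. Turquoise (110,25) and yellow (290,15) are clear of it.

Emit:
{"method": "servo_tool", "body": {
  "deltas": [
    [0.0017, 0.0017, -0.04, 0, 0, 0, -1],
    [0.0017, 0.0017, -0.085, 0, 0, 0, -1],
    [0.0017, 0.0017, -0.125, 0, 0, 0, -1],
    [0.0017, 0.0017, -0.155, 0, 0, 0, -1],
    [0.0017, 0.0017, -0.168, 0, 0, 0, -1],
    [0.0017, 0.0017, -0.168, 0, 0, 0, -1],
    [0.0017, 0.0017, -0.168, 0, 0, 0, 0.3],
    [0.0017, 0.0017, -0.168, 0, 0, 0, 1]
  ]
}}

```text
clock: 9.5
eef_pos: [531.2, 321.3, 12.0]
tool_rot: [41.9, 89.7, 27.4]
contact_force: [-0.4, -0.0, 0.3]
width: 58.8
```

Emit:
{"method": "servo_tool", "body": {
  "deltas": [
    [0, 0, 0, 0, 0, 0, 1],
    [0, 0, 0, 0, 0, 0, 1],
    [0, 0, 0, 0, 0, 0, 1],
    [0, 0, 0, 0, 0, 0, 1],
    [0, 0, 0, 0, 0, 0, 1]
  ],
  "newtons": 60
}}

```text
clock: 10.0
eef_pos: [530.9, 321.4, 11.8]
tool_rot: [37.9, 89.7, 23.4]
contact_force: [0.6, -0.2, 5.8]
width: 44.5
```

Emit:
{"method": "servo_tool", "body": {
  "deltas": [
    [0, 0, 0, 0, 0, 0, 0.0],
    [-0.001, 0, -0.003, 0, 0, 0, -0.2],
    [-0.001, 0, -0.006, 0, 0, 0, -0.2],
    [-0.001, 0, -0.006, 0, 0, 0, -0.2],
    [-0.001, 0, -0.006, 0, 0, 0, 1],
    [-0.001, 0, -0.006, 0, 0, 0, 1],
    [-0.001, 0, -0.006, 0, 0, 0, 1],
    [-0.001, 0, -0.006, 0, 0, 0, 1]
  ]
}}

```text
clock: 10.8
eef_pos: [528.2, 320.7, 2.4]
tool_rot: [-140.0, 90.0, -154.5]
contact_force: [-0.8, 0.2, -1.2]
width: 45.1
```

Emit:
{"method": "servo_tool", "body": {
  "deltas": [
    [0, 0, 0, 0, 0, 0, 1],
    [0, 0, 0, 0, 0, 0, 1]
  ]
}}

```text
clock: 11.0
eef_pos: [528.2, 320.6, 2.4]
tool_rot: [-127.8, 90.0, -142.2]
contact_force: [-0.3, 0.2, -2.1]
width: 44.6
```

Emit:
{"method": "servo_tool", "body": {
  "deltas": [
    [0, 0, 0.03, 0, 0, 0, 1],
    [0, 0, 0.08, 0, 0, 0, 1],
    [0.005, -0.015, 0.125, 0, 0, -0.1, 1],
    [0.02, -0.05, 0.16, 0, 0, -0.25, 1],
    [0.035, -0.09, 0.19, 0, 0, -0.4, 1],
    [0.05, -0.135, 0.21, 0, 0, -0.55, 1],
    [0.065, -0.18, 0.22, 0, 0, -0.7, 1],
    [0.08, -0.225, 0.225, 0, 0, -0.85, 1]
  ]
}}

```text
clock: 11.8
eef_pos: [608.7, 95.4, 229.7]
tool_rot: [68.1, 89.8, 4.5]
contact_force: [0.3, -1.0, -3.0]
width: 44.7
```

Emit:
{"method": "servo_tool", "body": {
  "deltas": [
    [0.015, -0.045, 0, 0, 0, -0.14, 1],
    [0.03, -0.08, 0, 0, 0, -0.28, 1],
    [0.0312, -0.0967, 0, 0, 0, -0.379, 1],
    [0.0312, -0.0967, 0, 0, 0, -0.379, 1],
    [0.0312, -0.0967, 0, 0, 0, -0.379, 1]
  ]
}}

```text
clock: 12.3
eef_pos: [639.1, 0.3, 227.3]
tool_rot: [-132.3, 89.9, 142.8]
contact_force: [-0.4, 0.9, -2.8]
width: 45.3
```

Emit:
{"method": "servo_tool", "body": {
  "deltas": [
    [0, 0, 0, 0.1057, 0.0094, 0, 1],
    [0, 0, 0, 0.1057, 0.0094, 0, 1],
    [0, 0, 0, 0.1057, 0.0094, 0, 1]
  ]
}}

```text
clock: 12.6
eef_pos: [639.1, 0.7, 227.6]
tool_rot: [-179.9, 84.0, 95.3]
contact_force: [-0.1, 0.4, -3.7]
width: 45.1
```

```bash
python3 -c "
from m import *
s=bot.read_state();R=Ro.from_euler('xyz',s['tool_rot'],degrees=True).as_matrix();print(R.round(3),s['contact_force'])
look(215,290,'pics/w6.png')"
```

```text
[[-0.01   0.996  0.089]
 [ 0.104  0.09  -0.991]
 [-0.995 -0.    -0.104]] [-0.1479061   0.44370895 -3.74441822]
held end y 20.0 75.1 8 slopes -0.001 0.0
held sides x 28.3 74.2 11 slopes -0.002 -0.002
held low end y -22.0 -20.0 7 slopes -0.012 -0.001
pair ends y -47.4 73.1 8 slopes 0.009 0.002
pair sides x -76.3 -29.7 21 slopes -0.002 0.0
row+ y 32.0 76.5 4 slopes 0.047 -0.003
row- y -39.1 -26.8 3 slopes 0.344 0.012
top plane dz/dX,dz/dY,z0 [ 1.00000e-03 -2.00000e-03  2.61483e+02] 1.0
[639.1   1.1 227.8] 45.080089207824095
```

View pics/w6.png

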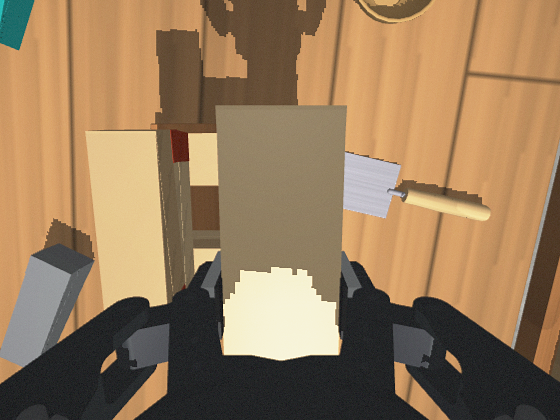

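```bash
python3 - <<'E'
from h import *
m=optics.camera_model('wrist');p,d=optics.grab_frame('wrist');P=cloud(d,m);o=(588.5,-7);c,s=np.cos(np.radians(5.1)),np.sin(np.radians(5.1))
X=(P[...,0]-o[0])*c+(P[...,1]-o[1])*s; Y=-(P[...,0]-o[0])*s+(P[...,1]-o[1])*c;Z=P[...,2]
for col in(250,280,310):
    print([(r,Y[r,col].round(1),Z[r,col].round(1)) for r in range(100,114)])
for z in((259,264),(228,240)):
    k=(Z>z[0])&(Z<z[1])&(X>33)&(X<69)&(Y>40)&(Y<100); print(z,k.sum(),np.percentile(Y[k],[50,95,99.5]).round(1) if k.any() else '')
E
```

```text
[(100, np.float64(119.4), np.float64(-0.6)), (101, np.float64(117.9), np.float64(1.8)), (102, np.float64(117.1), np.float64(0.3)), (103, np.float64(115.9), np.float64(0.8)), (104, np.float64(114.6), np.float64(2.6)), (105, np.float64(75.3), np.float64(261.6)), (106, np.float64(75.1), np.float64(261.0)), (107, np.float64(74.8), np.float64(260.6)), (108, np.float64(74.5), np.float64(260.8)), (109, np.float64(74.0), np.float64(261.9)), (110, np.float64(73.6), np.float64(261.9)), (111, np.float64(73.4), np.float64(261.4)), (112, np.float64(73.1), np.float64(260.6)), (113, np.float64(72.7), np.float64(261.5))]
[(100, np.float64(119.3), np.float64(-0.1)), (101, np.float64(117.9), np.float64(1.9)), (102, np.float64(116.8), np.float64(1.9)), (103, np.float64(116.2), np.float64(-0.9)), (104, np.float64(114.8), np.float64(1.4)), (105, np.float64(75.6), np.float64(260.0)), (106, np.float64(75.1), np.float64(261.3)), (107, np.float64(74.8), np.float64(260.7)), (108, np.float64(74.3), np.float64(262.2)), (109, np.float64(74.1), np.float64(260.8)), (110, np.float64(73.8), np.float64(260.9)), (111, np.float64(73.2), np.float64(262.4)), (112, np.float64(73.1), np.float64(260.6)), (113, np.float64(72.7), np.float64(260.9))]
[(100, np.float64(119.2), np.float64(0.7)), (101, np.float64(118.0), np.float64(1.3)), (102, np.float64(117.0), np.float64(1.1)), (103, np.float64(116.0), np.float64(0.6)), (104, np.float64(114.8), np.float64(1.2)), (105, np.float64(75.4), np.float64(261.0)), (106, np.float64(75.0), np.float64(261.7)), (107, np.float64(74.8), np.float64(261.0)), (108, np.float64(74.3), np.float64(262.1)), (109, np.float64(74.2), np.float64(260.5)), (110, np.float64(73.7), np.float64(261.1)), (111, np.float64(73.3), np.float64(261.6)), (112, np.float64(72.9), np.float64(262.0)), (113, np.float64(72.7), np.float64(261.6))]
(259, 264) 10086 [58.5 73.9 75.4]
(228, 240) 0
```

Top face is level (slopes 0.001/-0.002). Shifting -2.5 mm along the stack's y, then lowering.

Emit:
{"method": "servo_tool", "body": {
  "deltas": [
    [0.0002, -0.0025, -0.03, 0, 0, 0, 1],
    [0.0002, -0.0025, -0.06, 0, 0, 0, 1],
    [0.0002, -0.0025, -0.08, 0, 0, 0, 1],
    [0.0002, -0.0025, -0.09, 0, 0, 0, 1],
    [0.0002, -0.0025, -0.094, 0, 0, 0, 1],
    [0.0002, -0.0025, -0.094, 0, 0, 0, 1]
  ]
}}

```text
clock: 13.3
eef_pos: [639.6, -1.7, 134.2]
tool_rot: [179.7, 83.9, 94.9]
contact_force: [0.7, -0.2, -2.4]
width: 45.1
```

Emit:
{"method": "servo_tool", "body": {
  "deltas": [
    [0, 0, -0.001, 0, 0, 0, 1],
    [0, 0, -0.0015, 0, 0, 0, 1]
  ]
}}

```text
clock: 13.5
eef_pos: [640.1, -2.2, 133.9]
tool_rot: [178.6, 84.0, 93.7]
contact_force: [0.7, -0.7, -3.1]
width: 44.8
```

```bash
python3 -c "
from m import *
s=bot.read_state();print(s['contact_force'])
look(155,180,'pics/w7.png')"
```

```text
[ 0.66500673 -0.67461569 -3.10872905]
held end y 20.0 72.1 8 slopes 0.001 -0.003
held sides x 29.1 74.8 10 slopes -0.005 0.003
held low end y -24.4 -20.0 8 slopes 0.006 -0.0
pair ends y -25.9 73.1 7 slopes 0.712 1.578
pair sides x -57.8 -29.1 19 slopes 0.145 0.149
row+ y 31.0 76.6 7 slopes -0.002 -0.0
row- y -38.7 -27.0 4 slopes -1.026 -1.049
top plane dz/dX,dz/dY,z0 [ 3.00000e-03 -0.00000e+00  1.67706e+02] 1.0
[639.9  -2.2 133.5] 44.9338012827704
```

Emit:
{"method": "servo_tool", "body": {
  "deltas": [
    [-0.0006, 0.0005, -0.001, 0, 0, 0, 1],
    [-0.0006, 0.0005, -0.0025, 0, 0, 0, 1],
    [-0.0006, 0.0005, -0.0025, 0, 0, 0, 1]
  ]
}}

```text
clock: 13.85
eef_pos: [639.0, -1.7, 130.4]
tool_rot: [179.4, 83.9, 94.5]
contact_force: [-0.3, -0.9, 0.3]
width: 44.8
```

Emit:
{"method": "servo_tool", "body": {
  "deltas": [
    [0, 0, -0.001, 0, 0, 0, 1],
    [0, 0, -0.001, 0, 0, 0, 1]
  ]
}}

```text
clock: 14.05
eef_pos: [639.0, -1.7, 130.4]
tool_rot: [179.1, 83.9, 94.2]
contact_force: [-2.3, -1.2, 4.4]
width: 44.9
```

Emit:
{"method": "servo_tool", "body": {
  "deltas": [
    [0, 0, 0, 0, 0, 0, 0.1],
    [0, 0, 0, 0, 0, 0, -0.3],
    [0, 0, 0, 0, 0, 0, -1],
    [0, 0, 0, 0, 0, 0, -1],
    [0, 0, 0, 0, 0, 0, -1],
    [0.0, -0.003, 0.03, 0, 0, 0, -1],
    [0.001, -0.008, 0.075, 0, 0, 0, -1],
    [0.001, -0.012, 0.12, 0, 0, 0, -1]
  ]
}}

```text
clock: 14.85
eef_pos: [639.4, -13.8, 248.9]
tool_rot: [-178.8, 83.9, 96.3]
contact_force: [0.5, -0.4, 1.1]
width: 85.0
```

Emit:
{"method": "servo_tool", "body": {
  "deltas": [
    [0, 0, 0.04, 0, 0, 0, -1],
    [0, -0.02, 0.08, -0.1, 0, 0, -1],
    [0, -0.02, 0.08, -0.1, 0, 0, -1],
    [0, -0.02, 0.08, -0.1, 0, 0, -1]
  ]
}}

```text
clock: 15.25
eef_pos: [640.3, -33.3, 330.1]
tool_rot: [-138.0, 89.5, 137.1]
contact_force: [0.3, 0.7, -0.2]
width: 85.6
```

```bash
python3 -c "
from m import *
look(155,180,'pics/w8.png')
p,d=optics.grab_frame('side');cv2.imwrite('pics/s8.png',cv2.resize(p[120:300,150:390,::-1],None,fx=2,fy=2))
w=cv2.imread('pics/w8.png');s=cv2.imread('pics/s8.png');cv2.imwrite('pics/f.png',np.hstack([cv2.resize(w,(400,300)),cv2.resize(s,(400,300))]))"
```

```text
held end y 20.6 72.2 8 slopes -0.002 -0.002
held sides x 28.6 73.5 10 slopes -0.001 0.003
held low end y -76.3 -20.6 8 slopes -0.002 -0.003
pair ends y -76.3 73.3 8 slopes 0.013 0.003
pair sides x -76.0 -29.9 25 slopes -0.003 -0.002
row+ y 31.4 76.0 8 slopes 0.033 0.031
row- y -72.7 -27.0 8 slopes -0.005 -0.001
top plane dz/dX,dz/dY,z0 [-1.00000e-03 -1.00000e-03  1.64338e+02] 0.9997884045704613
[640.  -33.4 327.9] 85.52414927404168
```

View pics/f.png

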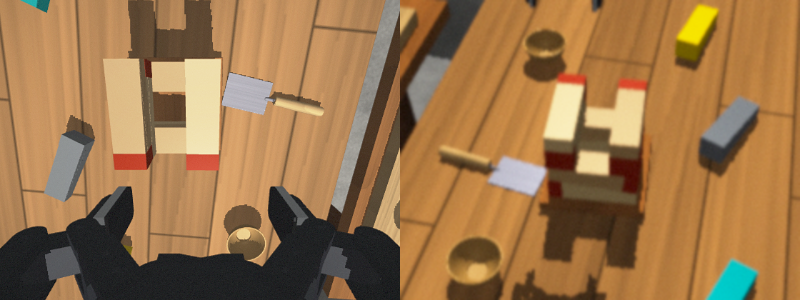

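The wrist half shows the new pair at (203,110), its red end at (203,162) in line with the finished pair's (130,162). The side half shows the same pair level, with bowls and spatula in place. The new top matches the finished pair: level to 0.001, height 164.3 against about 164.4, ends -76.3..72.2 against -76.3..73.3. Handing in.

```bash
python3 -c "
from bench import bot
print(bot.finish_job())"
```

```text
the job is handed in; nothing more can be done
None
```

The upper course is finished. One wedge brick lies flat in the empty half, and the other sits on it turned end for end, so its red end is over the plain thin end. The arm was clear and touching nothing when I handed in, at about 15 s of the 51 s.

| Last check (wrist camera) | New pair | Compared with |
|---|---|---|
| Top face tilt | 0.001 rad | level |
| Top height | 164.3 mm | about 164.4 mm, finished pair (same camera, reads about 0.8 mm high) |
| Top ends along the stack's y | -76.3 to 72.2 mm | -76.3 to 73.3 mm, finished pair |
| Side faces along the stack's x | 28.6 to 73.5 mm | about 74 mm, mean outer end of the rows below |

- **Lower brick:** it sits about 2 mm off centre along the stack's y. Its ends were at -74.6 and 75.3 mm, against about -72.5 and 76.5 mm for the outer faces of the rows below.
- **Regrip:** when I first gripped the second brick, the tool was 5 mm higher than I wanted. I opened, went lower and gripped again before lifting.
- **Left alone:** the last pictures show the bowls, spatula and look-alikes in view apparently undisturbed. I judged this by eye and did not measure it.

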